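# Count along the divider rack and push the screw tin into the third gap

## Robot

A 6-joint arm with a two-finger parallel gripper is mounted at the origin on the work surface. World frame = base frame: x ahead of the robot, y to its left, z up, the work surface at z = 0. Lengths are in mm, angles in rad, forces in N, time in s.
With the tool pointing down it reaches from about 325 to 900 mm from the base axis. Payload 3.5 kg.
Tool frame: the origin (TCP) lies midway between the tips of the shut fingers; the grasp point (between the pads) lies env.grip_depth behind it (env.grip_depth is the distance from the TCP to the grasp point, in mm); z points along the fingers, y is the line along which they close (so a half turn about z gives the same grasp; the last joint's range is limited). The gripper opens to 85 mm and grips with 20 to 120 N. Pads are 22 mm wide; open, the fingers measure 114 mm over their backs; the gripper's body (76 mm by 85 mm) begins 54 mm behind the grasp point. The pads swing forward as they close: fully open they stand 13 mm farther back than shut.
Start: joints at [-1.349, 0.276, -0.026, 1.268, 0, 1.467], TCP at [199.437, -592.323, 195.013] pointing down, gripper open.
Joint ranges: [-3.12, 3.12], [-0.85, 1.88], [-1.08, 1.24], [-1.95, 2.15], [-1.57, 1.53], [-3.14, 3.14]. Speed limits (rad/s): [2.57, 2.57, 3.14, 3.14, 3.14, 3.14].

## Interface

Orientations are given as [roll, pitch, yaw] about the fixed x, y, z axes, in that order (R = Rz(yaw) Ry(pitch) Rx(roll)).
In Python, from plant import readout, get_image, ticket, env gives the robot as it stands.
- The arm moves only by the shell command python3 -m inch 'ROWS' [FORCE]. ROWS is JSON, a list of rows, each an object of numbers: "jaw": the gripper command: -1 is shut, 1 is fully open, values between are in proportion; "tx", "ty", "tz": the shift along the tool's x, y, z in units of 40 mm (1.0 is 40 mm); "turn": the turn about the tool's z in rad. A call has 1 to 8 rows; each row shifts and turns the commanded pose from where the row before left it, along the tool's axes as they then stand; what a row does not reach is not made up. A row lasts 1/8 s, in which the tool goes at most 62.5 mm and 10.7 degrees, less where a joint would pass 70% of its speed; a pose out of reach is approached as far as the arm can. A call is refused whole if a number of a shift passes 1 or a number of a turn 0.188, either way. A call with a gripper value outside its range is refused whole. The fingers move at their own pace and stop on an object; FORCE is the grip in N (left out, the last holds). Time passes only in rows, so rows that do not move let the fingers close. It gives the time, the measured TCP pose, the force, the opening and the grip force at its end, in the units of the state.
- readout.get_state(): the state, without advancing time (a new reading comes with each control period).
- get_image(name): name is "side" or "top" or "wrist"; returns a dict with "image" (480x640x3 uint8, red, green, blue), "fov_y" (degrees; the focal length in pixels is half the picture's height over the tangent of half this angle, whatever the lens; pixels are square), "cx", "cy" (the principal point, pixels), "dist" ([k1, k2, p1, p2, k3] as OpenCV has them; the pictures are not rectified), "T" (4x4, takes a point from camera to world coordinates); the wrist camera has in their place "T_tool_cam" (4x4, takes a point from camera to tool coordinates, whose origin is the TCP and whose axes are the flange's). Camera axes: x right, y up, looking along -z (the intrinsics and any distortion apply to the point x, -y, -z); pixel columns grow to the right and rows downward; lengths in mm; the calibration is good to about 2 mm. A picture is of the moment at which its call begins: read the wrist's pose just before it. There is no depth.
- ticket.job_done(): hands the job in; it is judged then, once.
The state is a dict: "time_s": time; "qpos": joint angles; "joint_vel": joint speeds; "joint_torque": joint torques, N m; "tool_pos": TCP position; "tcp_rot": TCP orientation; "wrist_force": force on the tool from outside, world axes, zero at the start; "ft_torque": the same for the moment, N m; "finger_gap": finger opening in mm; "gripper_force": force on a finger pad.
Only numpy, scipy, OpenCV 4.12 (cv2) and the standard library are available. Lean on these libraries where they do the work, as an engineer would, in place of code of your own. Each camera call takes 0.05 s, during which the arm holds its last target. There are 200 camera calls.

## Task

Each repair job on this bench has a screw tin, and its place in the queue is its gap in the plywood divider rack. Starting at the rack's left-hand end as seen from the robot, run a fingertip along the tops of the dividers, touching them as you count every gap, full or empty, up to the third; then push the tin that stands on the mat in front of the rack into that third gap until it is home against the back rail, still standing on its long edge. Only push the tin, never lift or tip it, and leave everything else as it stands.

Things in the scene. Friction and masses are not known exactly. Their poses are not given: they have to be found in the camera images.
- rack: Rigid plywood divider rack fixed to the bench. Origin: centre of its underside, on the mat (mat top at z = 2 mm). x runs from its open front, facing the robot, to its back; y to its left end. Seven upright dividers 10 mm thick, 43 mm apart, centres y = +129, +86, +43, 0, -43, -86, -129 mm, make six gaps 33 mm wide. No floor: tins slide on the mat.
- divider_1: Leftmost divider of the rack, its left-hand end: upright board 64 mm long (its x, from -32 mm at the front end, which is rounded to 5 mm radius as a lead-in, to +32 mm), 10 mm thick (y), 62 mm high. Origin: middle of its underside, on the mat. Its flat top, like that of all seven dividers, is level, 62 mm above the mat.
- divider_2: Second divider from the left, same size and axes; the first gap lies between dividers 1 and 2.
- divider_3: Third divider from the left, same size and axes; the second gap lies between dividers 2 and 3, the third gap between divider 3 and the next one, whose origin is the rack's.
- back_stop (a point): Where the front face of the lower back rail crosses the middle of the rack: rack (+32, 0, +14) mm. The rail spans all gaps from 2 to 26 mm above the mat; a tin is home when its far end meets it. From the left, gaps one, two and three have their centres at rack y = +107.5, +64.5 and +21.5 mm. Axes as the rack's.
- tin_center (a point): Centre of the screw tin to push, the one on the mat before the rack: closed steel tin 70 mm long (x), 28 thick (y), 50 high (z) on its long edge, centre 25 mm above the mat, 0.1 to 0.2 kg, slides at about 0.5 to 2 N. Stands left or right of the third gap, its length within 20 degrees of the rack's x. Home, its centre is at rack x = -3 mm and its near end 6 mm out of the divider ends.
- tin_b: Another tin of the same kind, already home in one of the rack's gaps (leave it). Origin: centre of its underside.
- tin_c: A third tin of the same kind, already home in one of the rack's gaps (leave it). Origin: centre of its underside.
- adapter: White plug-in charger 58 x 27 x 44 mm high, standing in one of the rack's gaps (leave it). Origin: centre of its underside. The two tins and the charger fill the first, fourth and fifth gaps in any order; the others are empty.
- reel: Solder reel 48 mm in diameter, 38 mm high, standing on its end on the mat in front of the rack, on the other side of the third gap from the tin (leave it). Origin: centre of its underside.
- driver_a: Precision screwdriver with a copper-coloured handle lying on the mat to the right, about 138 mm long along its x, 9 mm thick. Origin: its underside, about the middle. Leave it.
- driver_b: Precision screwdriver with an aluminium handle lying beside the other, same size. Leave it.
- phone: Phone lying flat on the mat to the left, 148 x 72 x 8 mm. Origin: centre of its underside. Leave it.
- flux: Small flux jar 38 mm in diameter, 42 mm high, standing on the mat to the right. Origin: centre of its underside. Leave it.
Mind the look-alikes: they are no part of the job. Leave any blue look-alike of the part that bears tin_center alone.

How it is judged (in metres and radians):
On the way, in this order (a step that is already met when the one before it is completed fails the run):
1. a fingertip touches the first divider, at the rack's left-hand end (contact force between the fingers and divider_1 above 0.3 N), for 0.02 s.
2. having left the first divider, a fingertip touches the second (one gap counted) (contact force between the fingers and divider_2 above 0.3 N and contact force between the fingers and divider_1 below 0.05 N), for 0.02 s.
3. having left the second divider, a fingertip touches the third, where the third gap begins (two gaps passed), while the tin still stands where it stood (contact force between the fingers and divider_3 above 0.3 N and contact force between the fingers and divider_2 below 0.05 N and distance of tin_center from where it was at the start of the episode below 0.03 m), for 0.02 s.
4. the tin has been pushed home in the third gap from the left (x of tin_center in the frame of rack between -0.008 and 0.006 m and y of tin_center in the frame of rack between 0.0155 and 0.0275 m and angle between the x axis of tin_center and the x axis of rack, either way round below 0.12 rad and angle between tin_center's own z axis and vertical below 0.12 rad and height (world z) of tin_center below 0.033 m), for 0.2 s.
At the end, for the whole second after the job is handed in: The tin stands on its long edge on the mat in the third gap from the left, between its dividers (within 6 mm of the gap's middle, in line within 7 degrees), home against the back rail (within 5 mm); the other tins, the charger, reel, screwdrivers, phone and flux jar are where they were (all of step 4 and distance of each of tin_b, tin_c, adapter from where it was at the start of the episode below 0.012 m and distance of each of reel, flux from where it was at the start of the episode below 0.02 m and distance of each of driver_a, driver_b, phone from where it was at the start of the episode below 0.03 m); the robot touches nothing.
It fails at once if the tin is lifted off the mat (more than 10 mm) (height (world z) of tin_center above 0.037 m).
It fails at once if the tin is tipped (more than 20 degrees) (angle between tin_center's own z axis and vertical above 0.35 rad).
It fails at once if something else is disturbed: a thing standing in the rack moved more than 12 mm, the reel or the jar more than 20 mm, a screwdriver or the phone more than 30 mm (distance of any of tin_b, tin_c, adapter from where it was at the start of the episode above 0.012 m or distance of any of reel, flux from where it was at the start of the episode above 0.02 m or distance of any of driver_a, driver_b, phone from where it was at the start of the episode above 0.03 m).
It also fails if it takes over 67 s, if anything falls off the work surface, if the arm or the gripper's body presses on something with over 40 N, if the wrist force passes 120 N, or if a joint passes its speed limit or range.

## Working session

There is one attempt and no reset: what is moved stays moved. The work goes in short steps, Python scripts to look and compute and a shell command to move; the robot and the scene stay as the last step left them, time stands still between calls to the robot, and variables do not carry over. Pictures are saved under pics/ and viewed, at most 10 in all, crops included, and the job is handed in when it is done.

```bash
mkdir -p pics; ls; python3 - <<'E'
from plant import readout,get_image,env
import cv2,numpy as np
for n in("top","side"):
    d=get_image(n);cv2.imwrite(f"pics/{n}0.png",d["image"][:,:,::-1])
    print(n,d["fov_y"],d["cx"],d["cy"],d["dist"],np.round(d["T"],3).tolist())
print(readout.get_state(),env.grip_depth)
E
```

```text
pics
top 53.35669102131206 319.97202314315564 241.38073027358004 [0.02940532 0.         0.         0.         0.        ] [[0.021, 0.985, -0.171, 323.553], [-1.0, 0.019, -0.016, -11.515], [-0.013, 0.171, 0.985, 1039.251], [0.0, 0.0, 0.0, 1.0]]
side 42.71800277318242 329.6026827569835 242.5774444512224 [-0.05668677  0.          0.          0.          0.        ] [[-0.913, 0.29, -0.288, 139.804], [-0.408, -0.667, 0.623, 848.988], [-0.012, 0.686, 0.727, 1021.367], [0.0, 0.0, 0.0, 1.0]]
{'time_s': 0.1, 'qpos': array([-1.34942701e+00,  2.77081810e-01, -2.77427880e-02,  1.26799385e+00,
        9.86517188e-07,  1.46738504e+00]), 'joint_vel': array([ 0.00119379, -0.00069313,  0.00195096, -0.00089592,  0.00141677,
       -0.00022091]), 'joint_torque': array([ 2.25819658e-04, -4.46707034e+01,  2.96128607e+01,  8.47471965e-03,
       -5.09679705e-05, -3.06038416e-06]), 'tool_pos': array([ 199.25117442, -591.57076725,  193.95658739]), 'tcp_rot': array([-3.13958144e+00, -2.09718814e-04,  3.24780385e-01]), 'wrist_force': array([-0.20823564, -0.08438566,  0.07300779]), 'ft_torque': array([-0.01283886, -0.0009592 , -0.01586921]), 'gripper_force': 0.0, 'finger_gap': 85.58324773036485} 18.700000000000003
```

View pics/top0.png

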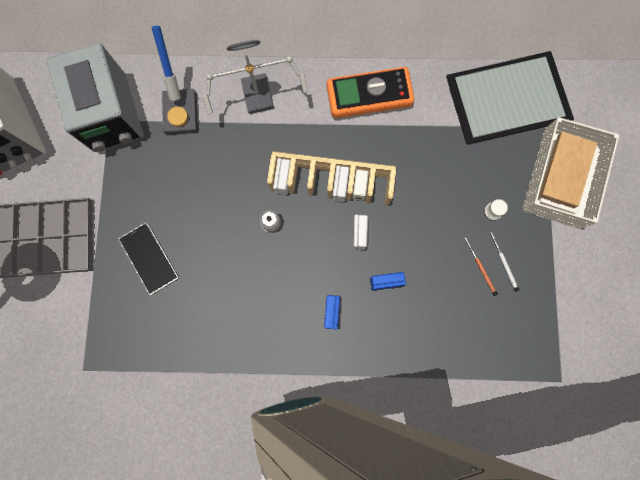

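View pics/side0.png

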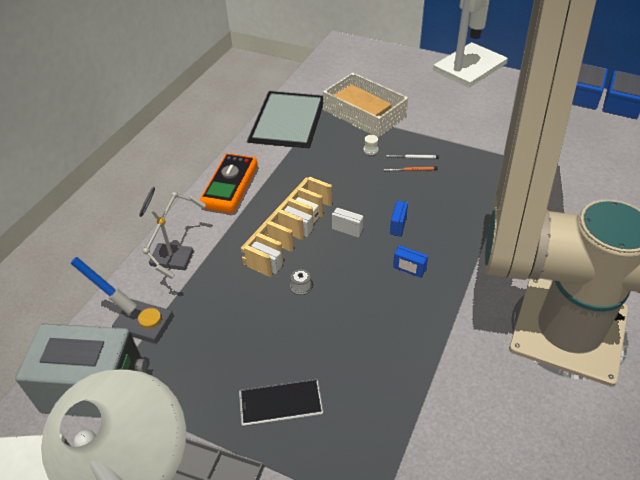

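The top view shows the rack at about (270–395, 152–205). Its gaps hold tins or the charger at (283,175), (341,182) and (360,183), and the reel is at (270,221). There are three candidates for the tin: the pale one at (361,232), and blue ones at (388,281) and (332,312). The pale one fits, because it stands right in front of the rack and the blue ones are look-alikes. I'll confirm that in an enlarged crop.

```bash
python3 - <<'E'
import cv2
a=cv2.imread("pics/top0.png")[145:255,255:405]
cv2.imwrite("pics/crop1.png",cv2.resize(a,None,fx=5.333,fy=5.333,interpolation=cv2.INTER_CUBIC))
a=cv2.imread("pics/side0.png")[170:300,230:380]
cv2.imwrite("pics/crop2.png",cv2.resize(a,None,fx=4.6,fy=4.6,interpolation=cv2.INTER_CUBIC))
E
```

```text
(no output)
```

View pics/crop1.png

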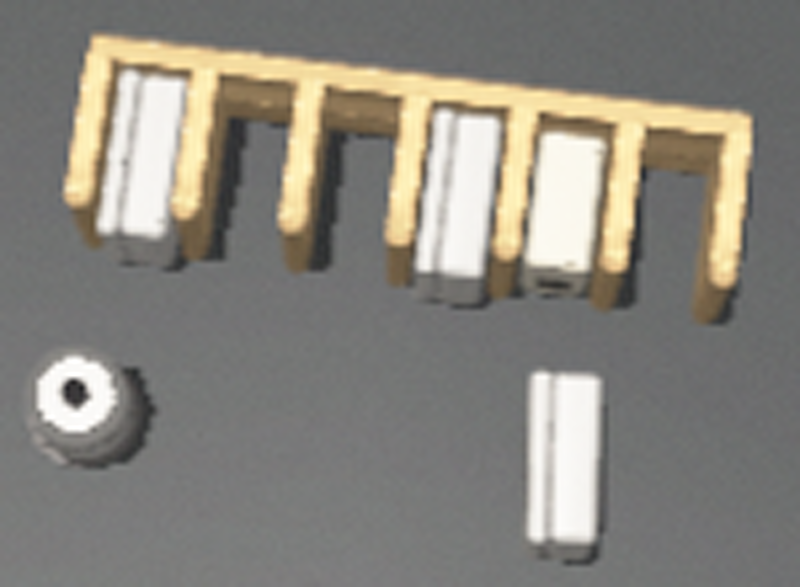

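The crop confirms it. Gap 1 holds a tin, gaps 2 and 3 are empty, gaps 4 and 5 are full, and gap 6 is empty. The pale tin's top runs from crop (530,372) to (596,545), right of gap 3, and the reel's at (75,395). Next I'll convert these to positions.

```bash
cat > h.py <<'E'
import numpy as np,cv2
def cam(d):
    h,w=d["image"].shape[:2];f=h/2/np.tan(np.radians(d["fov_y"]/2))
    return np.array([[f,0,d["cx"]],[0,f,d["cy"]],[0,0,1]]),np.array(d["dist"],float)
def ray(d,uv,z,T=None):
    K,D=cam(d);T=np.array(d["T"]) if T is None else T
    n=cv2.undistortPoints(np.array(uv,float).reshape(-1,1,2),K,D).reshape(-1,2)
    v=np.c_[n[:,0],-n[:,1],-np.ones(len(n))]@T[:3,:3].T
    return T[:3,3]+v*((z-T[2,3])/v[:,2])[:,None]
def proj(d,P,T=None):
    K,D=cam(d);T=np.array(d["T"]) if T is None else T
    p=(np.asarray(P,float)-T[:3,3])@T[:3,:3]
    return cv2.projectPoints(p*[1,-1,-1],np.zeros(3),np.zeros(3),K,D)[0].reshape(-1,2)
E
python3 - <<'E'
from h import *
from plant import get_image
d=get_image("top")
f=lambda c:(np.array(c,float)+.5)/5.333-.5+[255,145]
F=ray(d,f([(78,205),(185,213),(292,232),(399,243),(507,258),(614,270),(723,285)]),64)
print(F.round(1).tolist())
ys=np.array([129,86,43,0,-43,-86,-129.])
# rigid 2D fit to rack points (-32,ys)
A=np.c_[np.full(7,-32.),ys];B=F[:,:2]
a=A-A.mean(0);b=B-B.mean(0)
th=np.arctan2((a[:,0]*b[:,1]-a[:,1]*b[:,0]).sum(),(a*b).sum());c,s=np.cos(th),np.sin(th)
R=np.array([[c,-s],[s,c]]);o=B.mean(0)-R@A.mean(0)
print("rack",o,th,"res",(B-(A@R.T+o)).round(1).tolist())
t=ray(d,f([(530,372),(602,374),(596,545),(530,543)]),52)
print("tin",t.round(1).tolist(),t.mean(0)); print("tin in rack",(t.mean(0)[:2]-o)@R)
r=ray(d,f([(75,395)]),40);print("reel",r,(r[0,:2]-o)@R)
ps=lambda p:(o+R@np.array(p)).round(1)
for n,p in dict(d1=(0,129),d2=(0,86),d3=(0,43),gap3=(-32,21.5),home=(-3,21.5)).items():print(n,ps(p))
e=f([(75,395)])
s_=get_image("side")
P=[[*ps((-32,y)),64] for y in ys];print(proj(s_,P).round(0).tolist())
print(proj(s_,t).round(0).tolist())
E
```

```text
[[615.9, 114.5, 64.0], [613.4, 71.9, 64.0], [606.3, 29.2, 64.0], [602.6, -13.3, 64.0], [597.2, -56.0, 64.0], [593.0, -98.3, 64.0], [587.7, -141.1, 64.0]]
rack [634.09690038 -16.90151479] -0.11237753405872207 res [[-0.9, -0.4], [1.4, -0.3], [-0.8, -0.2], [0.3, 0.0], [-0.3, -0.0], [0.4, 0.5], [-0.2, 0.4]]
tin [[554.0, -66.2, 52.0], [553.7, -94.7, 52.0], [485.0, -92.7, 52.0], [485.3, -66.8, 52.0]] [519.48117189 -80.12626759  52.        ]
tin in rack [-106.80266874  -75.67908915]
reel [[543.98700721 115.71669514  40.        ]] [-104.4134648   121.67666506]
d1 [648.6 111.3]
d2 [643.7  68.6]
d3 [638.9  25.8]
gap3 [604.7   8.1]
home [633.5   4.8]
[[271.0, 256.0], [282.0, 244.0], [293.0, 231.0], [303.0, 219.0], [314.0, 208.0], [323.0, 197.0], [333.0, 186.0]]
[[333.0, 214.0], [338.0, 206.0], [365.0, 215.0], [361.0, 222.0]]
```

View pics/crop2.png

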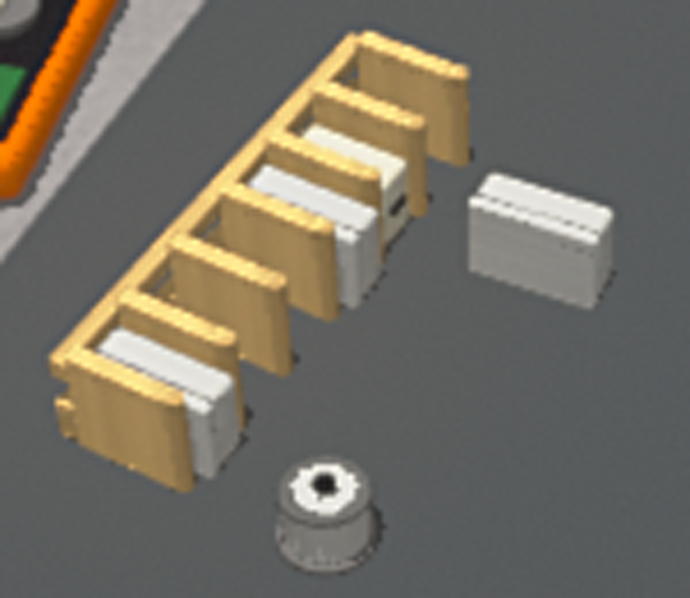

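The rack is at world (634, −17) with yaw −0.112, and the tin's centre is at rack (−107, −76). With the tool's yaw at 1.458, tool x lies along rack y and tool y along rack x. I'll turn to that first, with the fingers shut.

```bash
cat > w.py <<'E'
# where: TCP in rack frame (x,y,z), yaw error
from plant import readout
import numpy as np,sys
O=np.array([634.1,-16.9]);TH=-0.1124
s=readout.get_state();p=s["tool_pos"];c,n=np.cos(TH),np.sin(TH)
d=p[:2]-O;r=np.array([c*d[0]+n*d[1],-n*d[0]+c*d[1]])
e=s["tcp_rot"][2]-(TH+np.pi/2)
print("t",round(s["time_s"],2),"rack",r.round(1),"z",p[2].round(1),"yaw-1.458",e.round(3),"F",s["wrist_force"].round(2),"gap",round(s["finger_gap"],1))
if len(sys.argv)>1:
    g=np.array(eval(sys.argv[1]),float);D=g[:2]-r
    print("rows total: tx",(D@[np.sin(-e)*-0+np.sin(e)*0,1]/40).round(3),"ty",(D[0]/40).round(3),"tz",((p[2]-g[2])/40).round(3))
E
sed -i 's/(D@\[.*\]\/40)/(D[1]\/40)/' w.py
python3 -m inch '[{"jaw":-1,"turn":-0.162},{"turn":-0.162},{"turn":-0.162},{"turn":-0.162},{"turn":-0.162},{"turn":-0.162},{"turn":-0.161},{"turn":0}]'; python3 w.py '(0,129,90)'
```

```text
t 0.2 rack [-367.6 -620. ] z 194.2 yaw-1.458 -1.134 F [-0.15  0.1  -0.12] gap 85.3
rows total: tx 18.725 tz 2.606$[0]: bad value
```

```bash
sed -i '$d' w.py; cat >> w.py <<'E'
    print("rows total: tx",round(D[1]/40,3),"ty",round(D[0]/40,3),"tz",round((p[2]-g[2])/40,3))
E
python3 -m inch '[{"jaw":-1,"tx":0,"ty":0,"tz":0,"turn":-0.162},{"jaw":-1,"tx":0,"ty":0,"tz":0,"turn":-0.162},{"jaw":-1,"tx":0,"ty":0,"tz":0,"turn":-0.162},{"jaw":-1,"tx":0,"ty":0,"tz":0,"turn":-0.162},{"jaw":-1,"tx":0,"ty":0,"tz":0,"turn":-0.162},{"jaw":-1,"tx":0,"ty":0,"tz":0,"turn":-0.162},{"jaw":-1,"tx":0,"ty":0,"tz":0,"turn":-0.162},{"jaw":-1,"tx":0,"ty":0,"tz":0,"turn":0}]'; python3 w.py '(0,129,90)'
```

```text
time_s: 1.2
tool_pos: [199.4, -592.1, 194.7]
tcp_rot: [-3.141, -0.0, 1.457]
wrist_force: [0.2, -0.2, 0.4]
finger_gap: -0.0
gripper_force: 0.0
t 1.2 rack [-367.4 -620.3] z 194.7 yaw-1.458 -0.001 F [ 0.18 -0.18  0.38] gap -0.0
rows total: tx 18.734 ty 9.186 tz 2.619
```

```bash

python3 -m inch '[{"jaw":-1,"tx":0.78,"ty":0.38,"tz":0,"turn":0},{"jaw":-1,"tx":0.78,"ty":0.38,"tz":0,"turn":0},{"jaw":-1,"tx":0.78,"ty":0.38,"tz":0,"turn":0},{"jaw":-1,"tx":0.78,"ty":0.38,"tz":0,"turn":0},{"jaw":-1,"tx":0.78,"ty":0.38,"tz":0,"turn":0},{"jaw":-1,"tx":0.78,"ty":0.38,"tz":0,"turn":0},{"jaw":-1,"tx":0.78,"ty":0.38,"tz":0,"turn":0},{"jaw":-1,"tx":0.78,"ty":0.38,"tz":0,"turn":0}]' >/dev/null
python3 -m inch '[{"jaw":-1,"tx":0.78,"ty":0.38,"tz":0,"turn":0},{"jaw":-1,"tx":0.78,"ty":0.38,"tz":0,"turn":0},{"jaw":-1,"tx":0.78,"ty":0.38,"tz":0,"turn":0},{"jaw":-1,"tx":0.78,"ty":0.38,"tz":0,"turn":0},{"jaw":-1,"tx":0.78,"ty":0.38,"tz":0,"turn":0},{"jaw":-1,"tx":0.78,"ty":0.38,"tz":0,"turn":0},{"jaw":-1,"tx":0.78,"ty":0.38,"tz":0,"turn":0},{"jaw":-1,"tx":0,"ty":0,"tz":0,"turn":0}]'; python3 w.py '(0,129,90)'
```

```text
time_s: 3.2
tool_pos: [479.1, -151.2, 195.0]
tcp_rot: [3.141, -0.0, 1.46]
wrist_force: [0.4, 0.4, 0.9]
finger_gap: 0.2
gripper_force: 0.0
t 3.2 rack [-139.  -150.8] z 195.0 yaw-1.458 0.001 F [0.36 0.35 0.86] gap 0.2
rows total: tx 6.995 ty 3.475 tz 2.624
```

```bash

python3 -m inch '[{"jaw":-1,"tx":0.875,"ty":0.42,"tz":0,"turn":0},{"jaw":-1,"tx":0.875,"ty":0.42,"tz":0,"turn":0},{"jaw":-1,"tx":0.875,"ty":0.42,"tz":0,"turn":0},{"jaw":-1,"tx":0.875,"ty":0.42,"tz":0,"turn":0},{"jaw":-1,"tx":0.875,"ty":0.42,"tz":0,"turn":0},{"jaw":-1,"tx":0.875,"ty":0.42,"tz":0,"turn":0},{"jaw":-1,"tx":0.875,"ty":0.42,"tz":0,"turn":0},{"jaw":-1,"tx":0.875,"ty":0.42,"tz":0,"turn":0}]' >/dev/null
python3 -m inch '[{"jaw":-1,"tx":0,"ty":0,"tz":0.7,"turn":0},{"jaw":-1,"tx":0,"ty":0,"tz":0.7,"turn":0},{"jaw":-1,"tx":0,"ty":0,"tz":0.6,"turn":0},{"jaw":-1,"tx":0,"ty":0,"tz":0.5,"turn":0},{"jaw":-1,"tx":0,"ty":0,"tz":0,"turn":0}]'; python3 w.py '(0,129,64)'; python3 - <<'E'
from plant import get_image,readout;import cv2,numpy as np
s=readout.get_state();d=get_image("wrist");cv2.imwrite("pics/wr1.png",d["image"][:,:,::-1])
print(d["fov_y"],d["cx"],d["cy"],d["dist"],np.round(d["T_tool_cam"],3).tolist())
E
```

```text
time_s: 4.82
tool_pos: [641.1, 109.4, 92.8]
tcp_rot: [-3.137, 0.001, 1.456]
wrist_force: [-0.6, -0.2, -0.2]
finger_gap: -0.1
gripper_force: 0.0
t 4.83 rack [ -7.2 126.3] z 92.8 yaw-1.458 -0.002 F [-0.56 -0.18 -0.2 ] gap -0.1
rows total: tx 0.068 ty 0.179 tz 0.72
67.07287158389501 316.85475554198956 242.48338421823976 [-0.02232218  0.          0.          0.          0.        ] [[-0.001, 0.966, 0.257, 64.588], [1.0, 0.001, 0.001, -0.222], [0.0, 0.257, -0.966, -179.302], [0.0, 0.0, 0.0, 1.0]]
```

View pics/wr1.png

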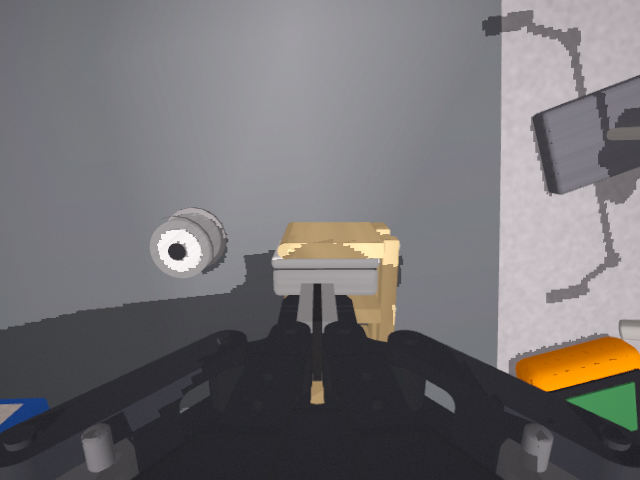

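The wrist view shows the fingertips, at cols 275–378 and row 260–290, over divider 1's top near row 245. I'll go down now.

```bash

python3 -m inch '[{"jaw":-1,"tx":0.06,"ty":0,"tz":0.35,"turn":0},{"jaw":-1,"tx":0,"ty":0,"tz":0.25,"turn":0},{"jaw":-1,"tx":0,"ty":0,"tz":0,"turn":0},{"jaw":-1,"tx":0,"ty":0,"tz":0.04,"turn":0},{"jaw":-1,"tx":0,"ty":0,"tz":0.04,"turn":0},{"jaw":-1,"tx":0,"ty":0,"tz":0,"turn":0}]'
```

```text
time_s: 5.62
tool_pos: [643.5, 112.9, 67.9]
tcp_rot: [3.141, -0.0, 1.459]
wrist_force: [-0.7, 1.0, -0.4]
finger_gap: -0.1
gripper_force: 0.0
```

```bash

python3 -m inch '[{"jaw":-1,"tx":0,"ty":0,"tz":0.04,"turn":0},{"jaw":-1,"tx":0,"ty":0,"tz":0.04,"turn":0},{"jaw":-1,"tx":0,"ty":0,"tz":0,"turn":0}]'
```

```text
time_s: 6.0
tool_pos: [643.2, 112.9, 64.4]
tcp_rot: [-3.141, 0.0, 1.459]
wrist_force: [-1.0, 0.8, -0.5]
finger_gap: -0.1
gripper_force: 0.0
```

```bash

python3 -m inch '[{"jaw":-1,"tx":0,"ty":0,"tz":0.03,"turn":0},{"jaw":-1,"tx":0,"ty":0,"tz":0,"turn":0}]'
```

```text
time_s: 6.25
tool_pos: [643.3, 112.9, 63.3]
tcp_rot: [-3.141, 0.0, 1.459]
wrist_force: [-0.1, -0.0, -0.9]
finger_gap: 0.5
gripper_force: 0.0
```

```bash

python3 -m inch '[{"jaw":-1,"tx":0,"ty":0,"tz":0.03,"turn":0},{"jaw":-1,"tx":0,"ty":0,"tz":0,"turn":0}]'
```

```text
time_s: 6.5
tool_pos: [643.3, 112.8, 62.1]
tcp_rot: [-3.141, 0.0, 1.459]
wrist_force: [0.0, -0.5, 0.0]
finger_gap: -0.2
gripper_force: 0.0
```

```bash

python3 -m inch '[{"jaw":-1,"tx":0,"ty":0,"tz":0.03,"turn":0},{"jaw":-1,"tx":0,"ty":0,"tz":0,"turn":0}]'
```

```text
time_s: 6.75
tool_pos: [643.3, 112.9, 60.9]
tcp_rot: [-3.141, 0.0, 1.459]
wrist_force: [-0.7, -0.8, -0.4]
finger_gap: -0.1
gripper_force: 0.0
```

```bash
python3 - <<'E'
from h import *
from plant import get_image,readout
from scipy.spatial.transform import Rotation as Ro
O=np.array([634.1,-16.9]);TH=-.1124;c,n=np.cos(TH),np.sin(TH)
w=lambda x,y,z:[O[0]+c*x-n*y,O[1]+n*x+c*y,z]
def Tw(pos,rot,d):
    T=np.eye(4);T[:3,:3]=Ro.from_euler("xyz",rot).as_matrix();T[:3,3]=pos;return T@np.array(d["T_tool_cam"])
s=readout.get_state();d=get_image("wrist")
P=[w(-32,134,64),w(32,134,64),w(-32,124,64),w(-32,134,2),w(32,134,2)]
print(proj(d,P,Tw([641.1,109.4,92.8],[3.1416,0,1.457],d)).round(0).tolist())
T=Tw(s["tool_pos"],s["tcp_rot"],d)
print(proj(d,P,T).round(0).tolist(), proj(d,[s["tool_pos"]],T).round())
cv2.imwrite("pics/wr2.png",cv2.resize(d["image"][160:360,200:467,::-1],None,fx=3,fy=3,interpolation=cv2.INTER_CUBIC))
E
```

```text
[[276.0, 245.0], [383.0, 245.0], [276.0, 261.0], [285.0, 224.0], [369.0, 223.0]]
[[266.0, 268.0], [390.0, 268.0], [266.0, 287.0], [278.0, 239.0], [372.0, 238.0]] [[318. 274.]]
```

View pics/wr2.png

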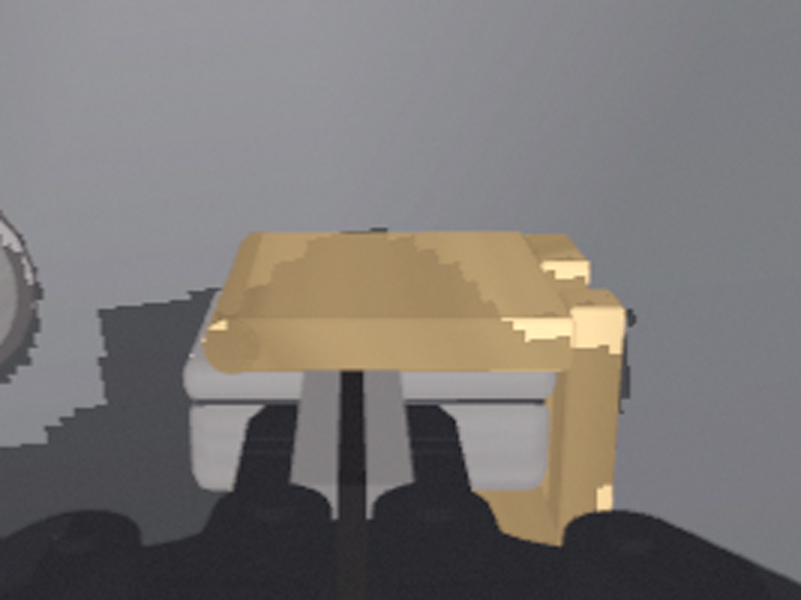

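```bash
python3 - <<'E'
from h import *
from plant import get_image,readout
s=readout.get_state();d=get_image("side")
print(proj(d,[s["tool_pos"],s["tool_pos"]+[0,0,60]]).round(1).tolist())
a=cv2.resize(d["image"][190:310,220:320,::-1],None,fx=4,fy=4,interpolation=cv2.INTER_CUBIC)
b=cv2.resize(cv2.imread("pics/wr1.png")[200:360,260:393],None,fx=3,fy=3,interpolation=cv2.INTER_CUBIC)
cv2.imwrite("pics/c3.png",np.hstack([a,b[:480,:399]]))
E
```

```text
[[260.2, 253.1], [257.5, 233.4]]
```

View pics/c3.png

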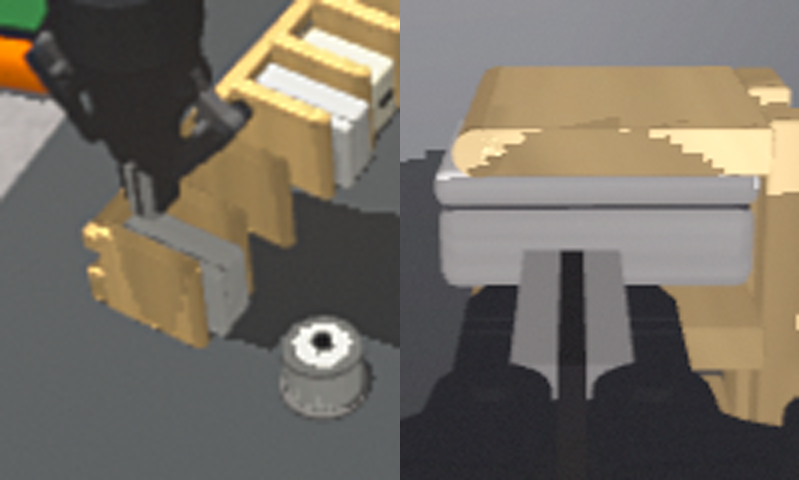

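The side crop shows the shut fingertips ending at about pixel (257,244). The projected TCP is at (260,253), so the visible tips are roughly 25 mm above where the TCP should be. That explains the missing contact, so I'll keep going down carefully.

```bash

python3 -m inch '[{"jaw":-1,"tx":0,"ty":0,"tz":0.05,"turn":0},{"jaw":-1,"tx":0,"ty":0,"tz":0.05,"turn":0},{"jaw":-1,"tx":0,"ty":0,"tz":0.05,"turn":0},{"jaw":-1,"tx":0,"ty":0,"tz":0,"turn":0}]'
```

```text
time_s: 7.35
tool_pos: [643.1, 112.9, 54.6]
tcp_rot: [-3.141, 0.0, 1.459]
wrist_force: [-0.7, -0.2, 0.5]
finger_gap: -0.1
gripper_force: 0.0
```

```bash

python3 -m inch '[{"jaw":-1,"tx":0,"ty":0,"tz":0.05,"turn":0},{"jaw":-1,"tx":0,"ty":0,"tz":0.05,"turn":0},{"jaw":-1,"tx":0,"ty":0,"tz":0,"turn":0}]'
```

```text
time_s: 7.72
tool_pos: [643.2, 112.9, 50.8]
tcp_rot: [-3.141, 0.0, 1.459]
wrist_force: [0.4, -0.2, -0.3]
finger_gap: 0.1
gripper_force: 0.0
```

```bash

python3 -m inch '[{"jaw":-1,"tx":0,"ty":0,"tz":0.05,"turn":0},{"jaw":-1,"tx":0,"ty":0,"tz":0.05,"turn":0},{"jaw":-1,"tx":0,"ty":0,"tz":0,"turn":0}]'
```

```text
time_s: 8.1
tool_pos: [643.2, 112.9, 46.8]
tcp_rot: [-3.141, 0.0, 1.459]
wrist_force: [-0.7, 0.2, 0.5]
finger_gap: 0.2
gripper_force: 0.0
```

```bash

python3 -m inch '[{"jaw":-1,"tx":0,"ty":0,"tz":0.04,"turn":0},{"jaw":-1,"tx":0,"ty":0,"tz":0.04,"turn":0},{"jaw":-1,"tx":0,"ty":0,"tz":0,"turn":0}]'; python3 - <<'E'
from h import *
from plant import get_image,readout
from scipy.spatial.transform import Rotation as Ro
d=get_image("side");w=get_image("wrist");t=get_image("top")
a=cv2.resize(d["image"][200:290,220:320,::-1],None,fx=4,fy=4,interpolation=cv2.INTER_CUBIC)
b=cv2.resize(w["image"][230:350,260:393,::-1],None,fx=3,fy=3,interpolation=cv2.INTER_CUBIC)[:360,:399]
cv2.imwrite("pics/c4.png",np.hstack([a,b]))
E
```

```text
time_s: 8.48
tool_pos: [643.3, 112.8, 43.6]
tcp_rot: [-3.141, 0.0, 1.459]
wrist_force: [-0.1, -0.9, 0.2]
finger_gap: 0.2
gripper_force: 0.0
```

View pics/c4.png

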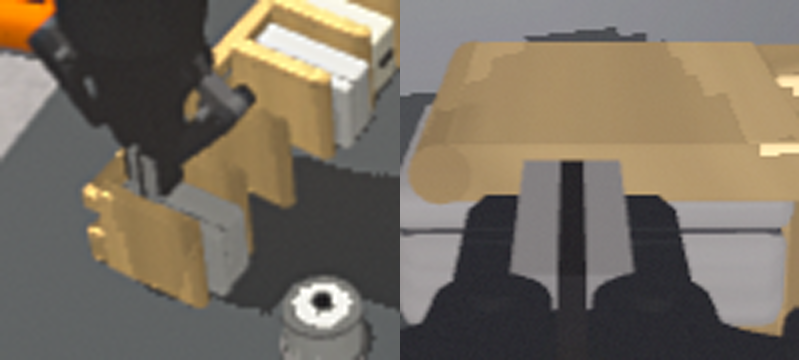

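The fingertips (wrist crop, ending at row 160) now overlap divider 1's top (rows 143–200), just above it. I'll continue down.

```bash

python3 -m inch '[{"jaw":-1,"tx":0,"ty":0,"tz":0.04,"turn":0},{"jaw":-1,"tx":0,"ty":0,"tz":0,"turn":0}]'
```

```text
time_s: 8.88
tool_pos: [643.3, 112.9, 42.0]
tcp_rot: [-3.141, 0.0, 1.459]
wrist_force: [-0.4, -0.4, -0.1]
finger_gap: 0.0
gripper_force: 0.0
```

```bash

python3 -m inch '[{"jaw":-1,"tx":0,"ty":0,"tz":0.04,"turn":0},{"jaw":-1,"tx":0,"ty":0,"tz":0,"turn":0}]'
```

```text
time_s: 9.12
tool_pos: [643.3, 112.9, 40.4]
tcp_rot: [-3.141, 0.0, 1.459]
wrist_force: [-0.7, -0.3, 0.5]
finger_gap: -0.1
gripper_force: 0.0
```

```bash

python3 -m inch '[{"jaw":-1,"tx":0,"ty":0,"tz":0.04,"turn":0},{"jaw":-1,"tx":0,"ty":0,"tz":0,"turn":0}]'
```

```text
time_s: 9.38
tool_pos: [643.3, 112.9, 38.8]
tcp_rot: [-3.141, 0.0, 1.459]
wrist_force: [-0.1, -0.4, -0.8]
finger_gap: -0.1
gripper_force: 0.0
```

```bash

python3 -m inch '[{"jaw":-1,"tx":0,"ty":0,"tz":0.04,"turn":0},{"jaw":-1,"tx":0,"ty":0,"tz":0,"turn":0}]'
```

```text
time_s: 9.62
tool_pos: [643.3, 112.9, 37.2]
tcp_rot: [-3.141, 0.0, 1.459]
wrist_force: [-0.5, 0.8, -0.4]
finger_gap: 0.0
gripper_force: 0.0
```

```bash

python3 -m inch '[{"jaw":-1,"tx":0,"ty":0,"tz":0.04,"turn":0},{"jaw":-1,"tx":0,"ty":0,"tz":0,"turn":0}]'
```

```text
time_s: 9.88
tool_pos: [643.3, 112.9, 35.6]
tcp_rot: [-3.141, 0.0, 1.459]
wrist_force: [-0.7, -0.0, -0.9]
finger_gap: 0.1
gripper_force: 0.0
```

```bash
python3 - <<'E'
from h import *
from plant import get_image
d=get_image("side");w=get_image("wrist")
for h in(0,6,11):
  for D in(10,20,28,35,42):
    P=np.array([643.3+.11*h,112.9+h*.99,43.6+D])
    print(h,D,"side",proj(d,[P]).round(1).tolist(),"wrist",proj(w,[[h,0,-D]],np.array(w["T_tool_cam"])).round(1).tolist())
E
```

```text
0 10 side [[260.6, 255.4]] wrist [[317.5, 280.5]]
0 20 side [[260.1, 252.3]] wrist [[317.6, 288.1]]
0 28 side [[259.8, 249.7]] wrist [[317.6, 294.8]]
0 35 side [[259.5, 247.5]] wrist [[317.6, 301.2]]
0 42 side [[259.1, 245.2]] wrist [[317.7, 308.2]]
6 10 side [[259.0, 257.3]] wrist [[317.5, 269.0]]
6 20 side [[258.5, 254.1]] wrist [[317.6, 276.1]]
6 28 side [[258.1, 251.5]] wrist [[317.6, 282.3]]
6 35 side [[257.8, 249.3]] wrist [[317.6, 288.2]]
6 42 side [[257.5, 247.0]] wrist [[317.7, 294.7]]
11 10 side [[257.6, 258.8]] wrist [[317.5, 259.4]]
11 20 side [[257.2, 255.6]] wrist [[317.6, 265.9]]
11 28 side [[256.8, 253.0]] wrist [[317.6, 271.7]]
11 35 side [[256.5, 250.8]] wrist [[317.6, 277.2]]
11 42 side [[256.1, 248.5]] wrist [[317.7, 283.3]]
```

```bash

python3 -m inch '[{"jaw":-1,"tx":0,"ty":0,"tz":0.04,"turn":0},{"jaw":-1,"tx":0,"ty":0,"tz":0,"turn":0}]'
```

```text
time_s: 10.22
tool_pos: [643.3, 112.9, 34.0]
tcp_rot: [-3.141, 0.0, 1.459]
wrist_force: [-0.0, 0.6, 0.2]
finger_gap: 0.1
gripper_force: 0.0
```

```bash

python3 -m inch '[{"jaw":-1,"tx":0,"ty":0,"tz":0.04,"turn":0},{"jaw":-1,"tx":0,"ty":0,"tz":0,"turn":0}]'
```

```text
time_s: 10.48
tool_pos: [643.3, 112.9, 32.4]
tcp_rot: [-3.141, 0.0, 1.459]
wrist_force: [-0.1, -0.2, -0.5]
finger_gap: 0.5
gripper_force: 0.0
```

Both cameras agree that the fingertips sit about 42 mm behind the reported TCP, so I expect contact at reported z ≈ 22.

```bash

python3 -m inch '[{"jaw":-1,"tx":0,"ty":0,"tz":0.05,"turn":0},{"jaw":-1,"tx":0,"ty":0,"tz":0.05,"turn":0},{"jaw":-1,"tx":0,"ty":0,"tz":0.05,"turn":0},{"jaw":-1,"tx":0,"ty":0,"tz":0,"turn":0}]'
```

```text
time_s: 10.98
tool_pos: [643.5, 112.9, 27.7]
tcp_rot: [3.141, 0.0, 1.459]
wrist_force: [-2.0, 0.5, 6.1]
finger_gap: -0.1
gripper_force: 3.1
```

```bash

python3 -m inch '[{"jaw":-1,"tx":0,"ty":0,"tz":0.04,"turn":0},{"jaw":-1,"tx":0,"ty":0,"tz":0,"turn":0}]'
```

```text
time_s: 11.22
tool_pos: [643.5, 112.9, 27.7]
tcp_rot: [3.141, 0.0, 1.459]
wrist_force: [-5.8, -0.7, 13.1]
finger_gap: -0.3
gripper_force: 6.6
```

```bash

python3 -m inch '[{"jaw":-1,"tx":0,"ty":0,"tz":0.03,"turn":0},{"jaw":-1,"tx":0,"ty":0,"tz":0,"turn":0}]'
```

```text
time_s: 11.48
tool_pos: [643.6, 112.9, 27.6]
tcp_rot: [3.141, 0.0, 1.459]
wrist_force: [-8.1, -0.8, 19.2]
finger_gap: 0.2
gripper_force: 9.3
```

Contact with divider 1: reported z is 27.7 and Fz 19 N, so the tip is 36 mm behind the TCP. Next I'll lift, move one divider along, and touch again.

```bash

python3 -m inch '[{"jaw":-1,"tx":0,"ty":0,"tz":-0.35,"turn":0},{"jaw":-1,"tx":-0.54,"ty":0,"tz":0,"turn":0},{"jaw":-1,"tx":-0.54,"ty":0,"tz":0,"turn":0},{"jaw":-1,"tx":0,"ty":0,"tz":0.15,"turn":0},{"jaw":-1,"tx":0,"ty":0,"tz":0.1,"turn":0},{"jaw":-1,"tx":0,"ty":0,"tz":0.05,"turn":0},{"jaw":-1,"tx":0,"ty":0,"tz":0.03,"turn":0},{"jaw":-1,"tx":0,"ty":0,"tz":0,"turn":0}]'; python3 w.py '(0,86,30)'
```

```text
time_s: 12.48
tool_pos: [637.9, 68.8, 27.7]
tcp_rot: [-3.141, 0.003, 1.459]
wrist_force: [-9.1, -3.0, 19.6]
finger_gap: -0.5
gripper_force: 9.9
t 12.47 rack [-5.8 85.5] z 27.7 yaw-1.458 0.0 F [-9.09 -3.05 19.59] gap -0.5
rows total: tx 0.011 ty 0.145 tz -0.059
```

Divider 2 touched at the same height. On to divider 3.

```bash

python3 -m inch '[{"jaw":-1,"tx":0,"ty":0,"tz":-0.35,"turn":0},{"jaw":-1,"tx":-0.54,"ty":0,"tz":0,"turn":0},{"jaw":-1,"tx":-0.54,"ty":0,"tz":0,"turn":0},{"jaw":-1,"tx":0,"ty":0,"tz":0.15,"turn":0},{"jaw":-1,"tx":0,"ty":0,"tz":0.1,"turn":0},{"jaw":-1,"tx":0,"ty":0,"tz":0.05,"turn":0},{"jaw":-1,"tx":0,"ty":0,"tz":0,"turn":0},{"jaw":-1,"tx":0,"ty":0,"tz":0,"turn":0}]'; python3 w.py '(0,43,30)'
```

```text
time_s: 13.48
tool_pos: [633.0, 26.2, 27.8]
tcp_rot: [-3.14, 0.003, 1.459]
wrist_force: [-4.9, -2.6, 10.1]
finger_gap: -0.1
gripper_force: 5.1
t 13.47 rack [-5.9 42.8] z 27.8 yaw-1.458 0.0 F [-4.87 -2.55 10.11] gap -0.1
rows total: tx 0.006 ty 0.148 tz -0.056
```

Divider 3 touched. Now I'll lift, open the fingers to about 30 mm so there are two contact points along the tin, and go to the tin's right side.

```bash

python3 -m inch '[{"jaw":-1,"tx":0,"ty":0,"tz":-1.0,"turn":0},{"jaw":-1,"tx":-0.57,"ty":-0.36,"tz":0,"turn":0},{"jaw":-1,"tx":-0.57,"ty":-0.36,"tz":0,"turn":0},{"jaw":-1,"tx":-0.57,"ty":-0.36,"tz":0,"turn":0},{"jaw":-0.3,"tx":-0.57,"ty":-0.36,"tz":0,"turn":0},{"jaw":-0.3,"tx":-0.57,"ty":-0.36,"tz":0,"turn":0},{"jaw":-0.3,"tx":-0.57,"ty":-0.36,"tz":0,"turn":0},{"jaw":-0.3,"tx":-0.57,"ty":-0.36,"tz":0,"turn":0}]'>/dev/null
python3 -m inch '[{"jaw":-0.3,"tx":0,"ty":0,"tz":0,"turn":0},{"jaw":-0.3,"tx":0,"ty":0,"tz":0,"turn":0}]';python3 w.py '(-107,-117,-20)'; python3 - <<'E'
from h import *
from plant import get_image,readout
w=get_image("wrist");t=get_image("top")
b=w["image"][:,:,::-1]
cv2.imwrite("pics/c5.png",np.hstack([cv2.resize(b,(480,360)),cv2.resize(t["image"][150:270,260:366,::-1],(318,360))]))
E
```

```text
time_s: 14.72
tool_pos: [516.1, -119.8, 66.4]
tcp_rot: [3.141, -0.001, 1.459]
wrist_force: [-0.6, -0.3, 0.0]
finger_gap: 29.8
gripper_force: 0.0
t 14.72 rack [-105.7 -115.5] z 66.4 yaw-1.458 0.001 F [-0.64 -0.27  0.03] gap 29.8
rows total: tx -0.038 ty -0.033 tz 2.16
```

View pics/c5.png

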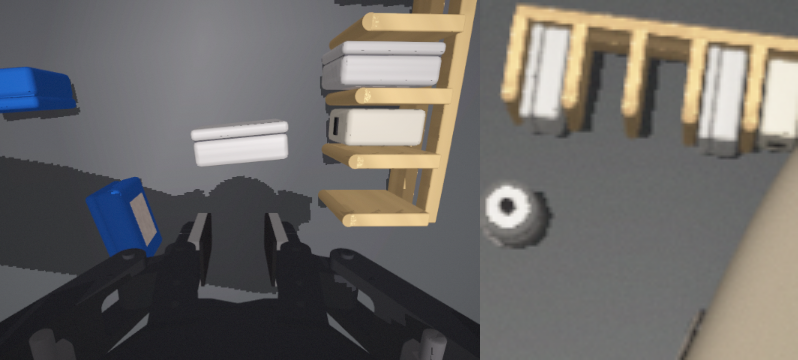

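```bash
python3 - <<'E'
from h import *
from plant import get_image,readout
from scipy.spatial.transform import Rotation as Ro
s=readout.get_state();w=get_image("wrist")
T=np.eye(4);T[:3,:3]=Ro.from_euler("xyz",s["tcp_rot"]).as_matrix();T[:3,3]=s["tool_pos"];T=T@np.array(w["T_tool_cam"])
O=np.array([634.1,-16.9]);TH=-.1124;R=np.array([[np.cos(TH),-np.sin(TH)],[np.sin(TH),np.cos(TH)]])
rk=lambda uv,z:((ray(w,uv,z,T)[:,:2]-O)@R).round(1)
k=4/3
t=rk(np.array([(195,166),(288,157),(288,122),(192,131)])*k,52);print("tin",t.tolist(),t.mean(0),"ang",np.arctan2(*(t[1]-t[0]+t[2]-t[3])[::-1]))
print("blue top",rk(np.array([(88,200),(133,178),(160,235),(140,255)])*k,52).tolist())
print("div fronts y5 d5..d7",rk(np.array([(330,97),(330,150),(348,220)])*k,64).tolist())
E
```

```text
tin [[-136.8, -90.3], [-69.4, -83.7], [-70.6, -58.9], [-137.9, -65.2]] [-103.675  -74.525] ang 0.09547719236900686
blue top [[-219.1, -116.5], [-183.0, -99.3], [-166.4, -145.2], [-183.8, -162.8]]
div fronts y5 d5..d7 [[-46.4, -42.6], [-43.5, -76.8], [-26.0, -127.6]]
```

The wrist view shows the tin at about (240,143), just ahead of the two open fingers at (200–275, 215). Its centre is confirmed at rack (−104, −75), yawed by 0.1. The blue look-alike at (125,215) is clear of the fingers. I'll lower them.

```bash

python3 -m inch '[{"jaw":-0.3,"tx":0,"ty":0,"tz":0.6,"turn":0},{"jaw":-0.3,"tx":0,"ty":0,"tz":0.6,"turn":0},{"jaw":-0.3,"tx":0,"ty":0,"tz":0.5,"turn":0},{"jaw":-0.3,"tx":0,"ty":0,"tz":0.3,"turn":0},{"jaw":-0.3,"tx":0,"ty":0,"tz":0.1,"turn":0},{"jaw":-0.3,"tx":0,"ty":0,"tz":0.1,"turn":0},{"jaw":-0.3,"tx":0,"ty":0,"tz":0,"turn":0}]'
```

```text
time_s: 15.75
tool_pos: [516.2, -120.4, -21.1]
tcp_rot: [3.141, 0.0, 1.459]
wrist_force: [-1.3, 0.6, -0.1]
finger_gap: 30.0
gripper_force: 0.0
```

```bash

python3 -m inch '[{"jaw":-0.3,"tx":0,"ty":0,"tz":0.05,"turn":0},{"jaw":-0.3,"tx":0,"ty":0,"tz":0.05,"turn":0},{"jaw":-0.3,"tx":0,"ty":0,"tz":0,"turn":0}]'; python3 w.py
```

```text
time_s: 16.12
tool_pos: [515.7, -120.3, -25.5]
tcp_rot: [-3.141, -0.0, 1.459]
wrist_force: [-0.4, 0.4, -0.4]
finger_gap: 30.1
gripper_force: 0.0
t 16.12 rack [-106.1 -116. ] z -25.5 yaw-1.458 0.0 F [-0.39  0.36 -0.35] gap 30.1
```

```bash

python3 -m inch '[{"jaw":-0.3,"tx":0,"ty":0,"tz":0.1,"turn":0},{"jaw":-0.3,"tx":0.2,"ty":0,"tz":0,"turn":0},{"jaw":-0.3,"tx":0.15,"ty":0,"tz":0,"turn":0},{"jaw":-0.3,"tx":0.15,"ty":0,"tz":0,"turn":0},{"jaw":-0.3,"tx":0.15,"ty":0,"tz":0,"turn":0},{"jaw":-0.3,"tx":0.15,"ty":0,"tz":0,"turn":0},{"jaw":-0.3,"tx":0.15,"ty":0,"tz":0,"turn":0},{"jaw":-0.3,"tx":0.15,"ty":0,"tz":0,"turn":0}]'
```

```text
time_s: 17.12
tool_pos: [520.8, -76.2, -29.4]
tcp_rot: [3.142, 0.0, 1.459]
wrist_force: [0.7, -0.6, 0.2]
finger_gap: 29.6
gripper_force: 0.3
```

```bash

python3 -m inch '[{"jaw":-0.3,"tx":0.15,"ty":0,"tz":0,"turn":0},{"jaw":-0.3,"tx":0.15,"ty":0,"tz":0,"turn":0},{"jaw":-0.3,"tx":0.15,"ty":0,"tz":0,"turn":0},{"jaw":-0.3,"tx":0.15,"ty":0,"tz":0,"turn":0},{"jaw":-0.3,"tx":0.1,"ty":0,"tz":0,"turn":0},{"jaw":-0.3,"tx":0,"ty":0,"tz":0,"turn":0}]'; python3 w.py '(-106,-3.5,-29)'; python3 - <<'E'
from plant import get_image;import cv2,numpy as np
w=get_image("wrist")["image"][:,:,::-1];s=get_image("side")["image"][170:300,230:400,::-1]
cv2.imwrite("pics/c6.png",np.hstack([cv2.resize(w,(400,300)),cv2.resize(s,(392,300))]))
E
```

```text
time_s: 17.88
tool_pos: [523.8, -48.3, -29.4]
tcp_rot: [-3.142, -0.0, 1.459]
wrist_force: [0.9, -0.8, 0.4]
finger_gap: 29.8
gripper_force: 0.0
t 17.88 rack [-106.   -43.6] z -29.4 yaw-1.458 0.001 F [ 0.89 -0.84  0.42] gap 29.8
rows total: tx 1.003 ty 0.001 tz -0.01
```

View pics/c6.png

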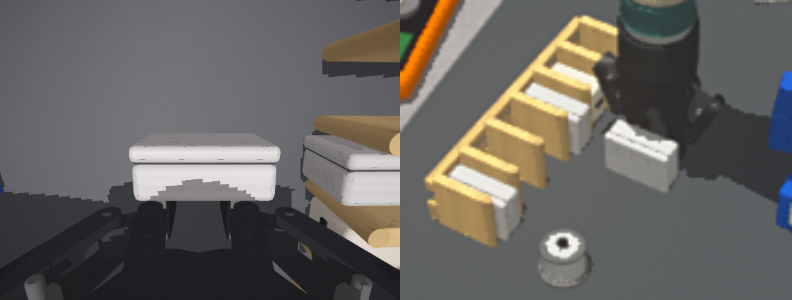

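The tin now sits flush and square against both fingers: its edges at rows 133–200 of the left pane run level. The rack and reel are untouched. I'll check its centre with a projected model against the white region, by code.

```bash
cat > m.py <<'E'
# fit tin pose (rack x,y,yaw) in wrist image: white silhouette IoU against box model
from h import *
from plant import get_image,readout
from scipy.spatial.transform import Rotation as Ro
from scipy.optimize import minimize
import sys
s=readout.get_state();w=get_image("wrist")
T=np.eye(4);T[:3,:3]=Ro.from_euler("xyz",s["tcp_rot"]).as_matrix();T[:3,3]=s["tool_pos"];T=T@np.array(w["T_tool_cam"])
O=np.array([634.1,-16.9]);TH=-.1124;R=np.array([[np.cos(TH),-np.sin(TH)],[np.sin(TH),np.cos(TH)]])
def hull(v):
    c,n=np.cos(v[2]),np.sin(v[2]);P=[]
    for X in(-35,35):
        for Y in(-14,14):
            q=O+R@np.array([v[0]+c*X-n*Y,v[1]+n*X+c*Y]);P+=[[*q,2],[*q,52]]
    return cv2.convexHull(proj(w,P,T).astype(np.float32)).reshape(-1,2)
im=w["image"].astype(int);m=((im.min(2)>150)&(im.max(2)-im.min(2)<25)).astype(np.uint8)
n,l,st,ce=cv2.connectedComponentsWithStats(m)
v0=np.array(eval(sys.argv[1]),float);h=hull(v0)
print("model box",h.min(0).round(),h.max(0).round())
for i in range(1,n):
    if st[i,4]>400:print("white",st[i].tolist())
E
python3 m.py '(-106,-18.6,0)'
```

```text
model box [193. 210.] [443. 330.]
white [206, 233, 243, 27, 6333]
white [556, 245, 84, 26, 2016]
white [212, 264, 230, 57, 9012]
white [546, 274, 94, 55, 4866]
white [551, 365, 89, 62, 1764]
```

```bash

python3 -m inch '[{"jaw":-0.3,"tx":0.15,"ty":0,"tz":0,"turn":0},{"jaw":-0.3,"tx":0.15,"ty":0,"tz":0,"turn":0},{"jaw":-0.3,"tx":0.15,"ty":0,"tz":0,"turn":0},{"jaw":-0.3,"tx":0.15,"ty":0,"tz":0,"turn":0},{"jaw":-0.3,"tx":0.15,"ty":0,"tz":0,"turn":0},{"jaw":-0.3,"tx":0.15,"ty":0,"tz":0,"turn":0},{"jaw":-0.3,"tx":0.05,"ty":0,"tz":0,"turn":0},{"jaw":-0.3,"tx":0,"ty":0,"tz":0,"turn":0}]'; python3 w.py; python3 m.py '(-103.5,21,0)'
```

```text
time_s: 19.02
tool_pos: [528.1, -10.6, -29.4]
tcp_rot: [-3.142, -0.001, 1.459]
wrist_force: [0.5, 0.0, -0.0]
finger_gap: 29.7
gripper_force: 0.0
t 19.02 rack [-106.1   -5.7] z -29.4 yaw-1.458 0.001 F [ 0.48  0.   -0.01] gap 29.7
model box [202. 206.] [453. 326.]
white [205, 233, 244, 27, 6374]
white [211, 264, 231, 58, 9135]
white [536, 361, 104, 23, 1166]
white [562, 385, 78, 45, 1899]
```

```bash

python3 -m inch '[{"jaw":-0.3,"tx":-0.4,"ty":0,"tz":0,"turn":0},{"jaw":-0.3,"tx":-0.6,"ty":0,"tz":-0.2,"turn":0},{"jaw":-0.3,"tx":-0.2,"ty":0,"tz":-1,"turn":0},{"jaw":-1,"tx":0,"ty":0,"tz":-1,"turn":0},{"jaw":-1,"tx":0,"ty":0,"tz":-0.8,"turn":0},{"jaw":-1,"tx":0,"ty":0,"tz":0,"turn":0}]'; python3 w.py; python3 m.py '(-103.5,21,0)'
python3 - <<'E'
import sys;sys.argv=["m","(-103.5,21,0)"]
from m import *
i=[k for k in range(1,n) if st[k,4]>400]
# tin region: white comps merged near model centre; print min-area rect of top face, ray to z=52
c=hull(v0).mean(0);roi=np.zeros_like(m);x,y=c.astype(int);roi[max(0,y-90):y+90,max(0,x-100):x+100]=1
mm=cv2.morphologyEx(m*roi,cv2.MORPH_CLOSE,np.ones((9,9)))
k,l2,s2,c2=cv2.connectedComponentsWithStats(mm);j=1+s2[1:,4].argmax()
b=cv2.boxPoints(cv2.minAreaRect(np.argwhere(l2==j)[:,::-1].astype(np.float32)))
g=((ray(w,b,52,T)[:,:2]-O)@R).round(1);print("px",b.round().tolist(),"rack",g.tolist(),g.mean(0))
# divider tops d3,d4 predicted px for check
for yy in(38,5,-5):print(yy,proj(w,[[*(O+R@np.array([-20,yy])),64]],T).round())
# plywood colour mask rows along column of rack x=-20
p=proj(w,[[*(O+R@np.array([-20,43])),64]],T)[0];col=int(p[0])
ply=(im[:,:,0]-im[:,:,2]>60)[:,col];e=np.flatnonzero(np.diff(ply.astype(int)));print("col",col,"ply edges",e.tolist())
E
```

```text
time_s: 19.82
tool_pos: [525.4, -60.4, 93.6]
tcp_rot: [3.135, 0.001, 1.458]
wrist_force: [0.7, -0.2, 0.3]
finger_gap: -0.4
gripper_force: 0.0
t 19.82 rack [-103.2  -55.4] z 93.6 yaw-1.458 -0.001 F [ 0.73 -0.19  0.32] gap -0.4
model box [255. 100.] [377. 150.]
white [257, 105, 119, 15, 1719]
white [259, 121, 115, 33, 3713]
white [426, 173, 112, 13, 1420]
white [425, 188, 109, 29, 3084]
white [432, 240, 87, 37, 2864]
white [618, 259, 22, 177, 1983]
model box [258. 100.] [381. 151.]
white [260, 106, 120, 14, 1660]
white [262, 122, 116, 32, 3656]
white [430, 174, 114, 13, 1447]
white [429, 189, 110, 29, 3119]
white [435, 241, 89, 38, 2962]
white [623, 300, 17, 136, 1205]
px [[260.0, 106.0], [379.0, 106.0], [379.0, 153.0], [260.0, 153.0]] rack [[-137.4, 31.9], [-69.5, 31.9], [-68.4, 5.7], [-138.5, 5.8]] [-103.45    18.825]
38 [[475.  92.]]
5 [[469. 155.]]
-5 [[467. 173.]]
col 476 ply edges [69, 89, 151, 170, 218, 243, 278, 309, 315, 358]
```

```bash
python3 - <<'E'
import sys;sys.argv=["m","(-103.5,21,0)"]
from m import *
print(s["tcp_rot"],s["tool_pos"])
L=[]
for xx in(-22,-10,0,10,20):
    col=int(round(proj(w,[[*(O+R@np.array([xx,21])),64]],T)[0][0]))
    ply=(im[:,:,0]-im[:,:,2]>60)[:,col];e=np.flatnonzero(np.diff(ply.astype(int)))+1
    g=((ray(w,[(col,r) for r in e],64,T)[:,:2]-O)@R);L.append(1)
    print("x",xx,[(int(r),q.round(1).tolist()) for r,q in zip(e,g) if -15<q[1]<60])
# tin top edges at columns
for col in(275,320,365):
    e=np.flatnonzero(np.diff(m[60:200,col].astype(int)))+61
    g=((ray(w,[(col,r) for r in e],52,T)[:,:2]-O)@R);print(col,e.tolist(),g.round(1).tolist())
    print("gray",im[95:112,col,1].tolist(),im[148:162,col,1].tolist())
E
```

```text
model box [260. 101.] [384. 152.]
white [262, 106, 121, 15, 1757]
white [264, 122, 117, 33, 3780]
white [433, 175, 115, 13, 1462]
white [432, 190, 111, 29, 3143]
white [438, 242, 90, 38, 2925]
white [626, 333, 14, 103, 734]
[-3.14156660e+00 -3.38075009e-05  1.45802965e+00] [522.37742355 -59.3275681   90.38137498]
x -22 [(70, [-24.9, 49.0]), (90, [-23.9, 39.1]), (153, [-20.5, 6.4]), (171, [-19.5, -3.4])]
x -10 [(70, [-13.2, 49.1]), (90, [-12.1, 39.2]), (153, [-8.2, 6.5]), (172, [-7.0, -3.9])]
x 0 [(70, [-3.6, 49.1]), (91, [-2.3, 38.8]), (153, [1.9, 6.5]), (172, [3.3, -3.9])]
x 10 [(70, [6.0, 49.2]), (90, [7.4, 39.3]), (153, [12.0, 6.5]), (172, [13.5, -3.9])]
x 20 [(66, [15.4, 51.3]), (67, [15.5, 50.8]), (68, [15.5, 50.3]), (90, [17.2, 39.4]), (100, [17.9, 34.4]), (101, [18.0, 33.9]), (103, [18.2, 32.9]), (105, [18.3, 31.8]), (115, [19.1, 26.7]), (116, [19.2, 26.2]), (123, [19.7, 22.6]), (124, [19.8, 22.0]), (154, [22.3, 6.1]), (172, [23.9, -3.8])]
275 [106, 121, 122, 155] [[-130.2, 32.1], [-130.5, 24.0], [-130.5, 23.5], [-131.0, 5.0]]
gray [126, 126, 126, 127, 126, 125, 126, 126, 126, 126, 127, 168, 198, 210, 218, 225, 227] [222, 219, 212, 201, 194, 189, 167, 114, 68, 62, 62, 126, 131, 132]
320 [106, 121, 122, 155] [[-104.7, 32.1], [-104.7, 24.0], [-104.7, 23.4], [-104.7, 5.0]]
gray [125, 124, 125, 125, 126, 125, 127, 125, 125, 125, 127, 172, 201, 211, 219, 225, 226] [227, 221, 212, 202, 194, 189, 166, 117, 70, 61, 61, 62, 64, 66]
365 [106, 121, 122, 155] [[-79.2, 32.1], [-78.9, 24.0], [-78.9, 23.4], [-78.3, 5.0]]
gray [119, 120, 120, 120, 119, 120, 120, 121, 120, 120, 123, 169, 200, 210, 218, 225, 225] [231, 224, 215, 205, 196, 188, 164, 114, 67, 61, 60, 63, 61, 61]
```

The gap's centre is at y = 22.8 in the wrist view and the tin's at 18.6, already parallel to the gap. It needs a nudge of about 4 mm more from the same side.

```bash

python3 -m inch '[{"jaw":-0.3,"tx":0,"ty":0,"tz":0.8,"turn":0},{"jaw":-0.3,"tx":0,"ty":0,"tz":0.8,"turn":0},{"jaw":-0.3,"tx":0,"ty":0,"tz":0.8,"turn":0},{"jaw":-0.3,"tx":0,"ty":0,"tz":0.4,"turn":0},{"jaw":-0.3,"tx":0,"ty":0,"tz":0.15,"turn":0},{"jaw":-0.3,"tx":0,"ty":0,"tz":0,"turn":0}]'; python3 w.py '(-105,-1.5,-29.4)'
```

```text
time_s: 20.72
tool_pos: [522.8, -58.8, -27.4]
tcp_rot: [-3.141, 0.0, 1.459]
wrist_force: [-0.5, -0.4, 0.3]
finger_gap: 29.7
gripper_force: 0.0
t 20.73 rack [-105.9  -54.1] z -27.4 yaw-1.458 0.0 F [-0.49 -0.39  0.32] gap 29.7
rows total: tx 1.315 ty 0.023 tz 0.05
```

```bash

python3 -m inch '[{"jaw":-0.3,"tx":0.5,"ty":0.02,"tz":0.05,"turn":0},{"jaw":-0.3,"tx":0.4,"ty":0,"tz":0,"turn":0},{"jaw":-0.3,"tx":0.15,"ty":0,"tz":0,"turn":0},{"jaw":-0.3,"tx":0.1,"ty":0,"tz":0,"turn":0},{"jaw":-0.3,"tx":0.08,"ty":0,"tz":0,"turn":0},{"jaw":-0.3,"tx":0.08,"ty":0,"tz":0,"turn":0},{"jaw":-0.3,"tx":0,"ty":0,"tz":0,"turn":0},{"jaw":-0.3,"tx":0,"ty":0,"tz":0,"turn":0}]'; python3 w.py '(-105,-1.5,-29.4)'
```

```text
time_s: 21.72
tool_pos: [529.6, -6.9, -29.3]
tcp_rot: [3.141, 0.0, 1.458]
wrist_force: [0.5, -1.7, 0.3]
finger_gap: 29.5
gripper_force: 0.3
t 21.73 rack [-105.    -1.8] z -29.3 yaw-1.458 0.0 F [ 0.48 -1.67  0.33] gap 29.5
rows total: tx 0.008 ty -0.001 tz 0.002
```

```bash

python3 -m inch '[{"jaw":-0.3,"tx":-0.5,"ty":0,"tz":0,"turn":0},{"jaw":-0.3,"tx":0,"ty":0,"tz":-0.8,"turn":0},{"jaw":-1,"tx":0,"ty":0,"tz":-1,"turn":0},{"jaw":-1,"tx":0,"ty":-0.6,"tz":-0.2,"turn":0},{"jaw":-1,"tx":0,"ty":-0.6,"tz":0,"turn":0},{"jaw":-1,"tx":0.5,"ty":-0.5,"tz":0,"turn":0},{"jaw":-1,"tx":0.6,"ty":0,"tz":0,"turn":0},{"jaw":-1,"tx":0,"ty":0,"tz":0,"turn":0}]'; python3 w.py '(-172,22.8,-29)';  python3 - <<'E'
import sys;sys.argv=["m","(-103.5,22.8,0)"]
from m import *
print(s["tcp_rot"],s["tool_pos"])
E
```

```text
time_s: 22.72
tool_pos: [463.9, 25.8, 50.4]
tcp_rot: [-3.141, -0.001, 1.461]
wrist_force: [0.4, -0.6, 0.0]
finger_gap: 0.1
gripper_force: 0.0
t 22.73 rack [-173.9   23.4] z 50.4 yaw-1.458 0.002 F [ 0.42 -0.57  0.02] gap 0.1
rows total: tx -0.015 ty 0.047 tz 1.986
model box [371. 229.] [522. 301.]
white [404, 30, 100, 88, 4597]
white [611, 73, 29, 18, 490]
white [602, 92, 38, 42, 1421]
white [376, 231, 144, 35, 4088]
white [386, 267, 129, 32, 3627]
white [563, 320, 77, 18, 753]
white [558, 339, 82, 29, 2243]
white [559, 385, 81, 36, 1103]
[-3.14109547e+00 -8.15975466e-04  1.46088201e+00] [463.93896459  25.84327555  50.44962002]
```

```bash

python3 -m inch '[{"jaw":-1,"tx":0,"ty":0,"tz":0.7,"turn":0},{"jaw":-1,"tx":-0.02,"ty":0,"tz":0.6,"turn":0},{"jaw":-1,"tx":0,"ty":0,"tz":0.4,"turn":0},{"jaw":-1,"tx":0,"ty":0,"tz":0,"turn":0},{"jaw":-1,"tx":0,"ty":0,"tz":0,"turn":0}]'; python3 w.py '(-52.5,22.8,-18)'
```

```text
time_s: 23.4
tool_pos: [465.0, 23.5, -16.9]
tcp_rot: [3.141, -0.0, 1.458]
wrist_force: [-0.4, -1.0, -0.1]
finger_gap: -0.1
gripper_force: 0.0
t 23.4 rack [-172.6   21.2] z -16.9 yaw-1.458 -0.0 F [-0.39 -0.95 -0.06] gap -0.1
rows total: tx 0.041 ty 3.002 tz 0.026
```

```bash

python3 -m inch '[{"jaw":-1,"tx":0.04,"ty":0.25,"tz":0,"turn":0},{"jaw":-1,"tx":0,"ty":0.15,"tz":0,"turn":0},{"jaw":-1,"tx":0,"ty":0.15,"tz":0,"turn":0},{"jaw":-1,"tx":0,"ty":0.15,"tz":0,"turn":0},{"jaw":-1,"tx":0,"ty":0.15,"tz":0,"turn":0},{"jaw":-1,"tx":0,"ty":0.15,"tz":0,"turn":0},{"jaw":-1,"tx":0,"ty":0.15,"tz":0,"turn":0},{"jaw":-1,"tx":0,"ty":0.1,"tz":0,"turn":0}]'; python3 w.py '(-52.5,22.8,-18)'; python3 m.py '(-67,22.8,0)'
```

```text
time_s: 24.4
tool_pos: [515.1, 19.8, -17.4]
tcp_rot: [3.141, -0.0, 1.459]
wrist_force: [-1.6, 0.7, -0.5]
finger_gap: -0.2
gripper_force: 0.5
t 24.4 rack [-122.4   23.1] z -17.4 yaw-1.458 0.0 F [-1.57  0.66 -0.46] gap -0.2
rows total: tx -0.008 ty 1.748 tz 0.015
model box [360. 260.] [589. 379.]
white [310, 0, 139, 100, 9613]
white [619, 21, 21, 31, 544]
white [604, 55, 36, 68, 2022]
white [357, 264, 207, 64, 10299]
white [420, 329, 135, 59, 4005]
```

```bash

python3 -m inch '[{"jaw":-1,"tx":0,"ty":0.12,"tz":0,"turn":0},{"jaw":-1,"tx":0,"ty":0.12,"tz":0,"turn":0},{"jaw":-1,"tx":0,"ty":0.12,"tz":0,"turn":0},{"jaw":-1,"tx":0,"ty":0,"tz":0,"turn":0}]'; python3 w.py '(-52.5,22.8,-18)'; cat > a.py <<'E'
import sys;sys.argv=["m",sys.argv[1]]
from m import *
print(hull(v0).round().tolist())
for col in range(360,600,30):
    e=np.flatnonzero(np.diff(m[200:420,col].astype(int)))+201
    g=((ray(w,[(col,r) for r in e],52,T)[:,:2]-O)@R) if len(e) else np.zeros((0,2));print(col,[(int(r),q.round(1).tolist()) for r,q in zip(e,g)])
E
python3 a.py '(-58,22.8,0)'
```

```text
time_s: 24.95
tool_pos: [529.7, 18.2, -17.2]
tcp_rot: [3.14, -0.0, 1.459]
wrist_force: [0.5, -0.2, 0.2]
finger_gap: 0.3
gripper_force: 0.0
t 24.95 rack [-107.7   23.1] z -17.2 yaw-1.458 0.0 F [ 0.47 -0.23  0.18] gap 0.3
rows total: tx -0.009 ty 1.38 tz 0.02
model box [348. 260.] [572. 379.]
white [289, 0, 97, 86, 5091]
white [570, 21, 70, 29, 1932]
white [559, 54, 81, 68, 5067]
white [398, 305, 166, 23, 3127]
white [497, 329, 58, 46, 2376]
[[572.0, 305.0], [557.0, 378.0], [360.0, 379.0], [348.0, 315.0], [349.0, 260.0], [499.0, 260.0]]
360 []
390 []
420 [(305, [-74.0, 37.0]), (322, [-73.5, 30.8])]
450 [(306, [-64.0, 36.6]), (324, [-63.3, 30.0])]
480 [(305, [-54.0, 36.9]), (325, [-53.1, 29.6])]
510 [(305, [-43.9, 36.9]), (327, [-42.8, 28.8]), (330, [-42.6, 27.7]), (375, [-40.1, 10.1])]
540 [(305, [-33.8, 36.8]), (306, [-33.7, 36.5]), (307, [-33.6, 36.1]), (327, [-32.4, 28.7]), (329, [-32.3, 28.0]), (374, [-29.3, 10.3])]
570 []
```

The tin is entering the gap square (edges at y = 36.8 and 10.2, no side force). I'll keep pushing.

```bash

python3 -m inch '[{"jaw":-1,"tx":0,"ty":0.12,"tz":0,"turn":0},{"jaw":-1,"tx":0,"ty":0.12,"tz":0,"turn":0},{"jaw":-1,"tx":0,"ty":0.12,"tz":0,"turn":0},{"jaw":-1,"tx":0,"ty":0.12,"tz":0,"turn":0},{"jaw":-1,"tx":0,"ty":0.12,"tz":0,"turn":0},{"jaw":-1,"tx":0,"ty":0.12,"tz":0,"turn":0},{"jaw":-1,"tx":0,"ty":0.12,"tz":0,"turn":0},{"jaw":-1,"tx":0,"ty":0.12,"tz":0,"turn":0}]'; python3 w.py '(-52.5,22.8,-18)'
```

```text
time_s: 26.0
tool_pos: [567.1, 14.0, -17.4]
tcp_rot: [3.142, -0.0, 1.459]
wrist_force: [-1.6, 0.2, 0.2]
finger_gap: 0.2
gripper_force: 0.6
t 26.0 rack [-70.1  23.2] z -17.4 yaw-1.458 0.0 F [-1.65  0.21  0.23] gap 0.2
rows total: tx -0.009 ty 0.439 tz 0.015
```

```bash

python3 -m inch '[{"jaw":-1,"tx":0,"ty":0.1,"tz":0,"turn":0},{"jaw":-1,"tx":0,"ty":0.1,"tz":0,"turn":0},{"jaw":-1,"tx":0,"ty":0,"tz":0,"turn":0}]'; python3 w.py '(-52.5,22.8,-18)'
```

```text
time_s: 26.38
tool_pos: [575.5, 13.0, -17.3]
tcp_rot: [3.141, 0.0, 1.459]
wrist_force: [-0.3, 0.2, 0.5]
finger_gap: 0.0
gripper_force: 0.0
t 26.38 rack [-61.6  23.2] z -17.3 yaw-1.458 0.0 F [-0.25  0.22  0.55] gap 0.0
rows total: tx -0.009 ty 0.228 tz 0.018
```

Now small steps until it meets the rail.

```bash

python3 -m inch '[{"jaw":-1,"tx":0,"ty":0.07,"tz":0,"turn":0},{"jaw":-1,"tx":0,"ty":0.07,"tz":0,"turn":0},{"jaw":-1,"tx":0,"ty":0,"tz":0,"turn":0}]'; python3 w.py
```

```text
time_s: 26.75
tool_pos: [580.8, 12.5, -17.3]
tcp_rot: [3.141, -0.0, 1.459]
wrist_force: [0.0, -0.0, -0.2]
finger_gap: 0.1
gripper_force: 0.3
t 26.75 rack [-56.3  23.2] z -17.3 yaw-1.458 0.0 F [ 0.   -0.05 -0.19] gap 0.1
```

```bash

python3 -m inch '[{"jaw":-1,"tx":0,"ty":0.05,"tz":0,"turn":0},{"jaw":-1,"tx":0,"ty":0,"tz":0,"turn":0}]'; python3 w.py
```

```text
time_s: 27.0
tool_pos: [582.5, 12.2, -17.4]
tcp_rot: [3.141, -0.0, 1.459]
wrist_force: [-2.2, 0.3, 0.8]
finger_gap: 0.2
gripper_force: 0.6
t 27.0 rack [-54.5  23.2] z -17.4 yaw-1.458 0.0 F [-2.15  0.34  0.83] gap 0.2
```

```bash

python3 -m inch '[{"jaw":-1,"tx":0,"ty":0.05,"tz":0,"turn":0},{"jaw":-1,"tx":0,"ty":0,"tz":0,"turn":0}]'; python3 w.py
```

```text
time_s: 27.25
tool_pos: [584.7, 12.0, -17.4]
tcp_rot: [3.141, -0.0, 1.459]
wrist_force: [-1.6, -0.0, 0.3]
finger_gap: 0.2
gripper_force: 0.5
t 27.25 rack [-52.3  23.2] z -17.4 yaw-1.458 0.0 F [-1.56 -0.05  0.27] gap 0.2
```

```bash

python3 -m inch '[{"jaw":-1,"tx":0,"ty":0.05,"tz":0,"turn":0},{"jaw":-1,"tx":0,"ty":0,"tz":0,"turn":0}]'; python3 w.py
```

```text
time_s: 27.5
tool_pos: [586.3, 11.8, -17.4]
tcp_rot: [3.142, 0.0, 1.459]
wrist_force: [-0.9, -0.2, -0.3]
finger_gap: 0.1
gripper_force: 0.8
t 27.5 rack [-50.7  23.2] z -17.4 yaw-1.458 0.0 F [-0.93 -0.21 -0.34] gap 0.1
```

```bash

python3 -m inch '[{"jaw":-1,"tx":0,"ty":0.05,"tz":0,"turn":0},{"jaw":-1,"tx":0,"ty":0,"tz":0,"turn":0}]'; python3 w.py
```

```text
time_s: 27.75
tool_pos: [586.2, 11.8, -17.5]
tcp_rot: [-3.138, 0.0, 1.459]
wrist_force: [-5.9, 1.2, 4.3]
finger_gap: -0.0
gripper_force: 3.2
t 27.75 rack [-50.9  23.1] z -17.5 yaw-1.458 0.0 F [-5.91  1.2   4.3 ] gap -0.0
```

It stopped firmly at x ≈ −50.8 with 6 N, so the tin is against the rail. I'll back off and check it from above.

```bash

python3 -m inch '[{"jaw":-1,"tx":0,"ty":-0.3,"tz":0,"turn":0},{"jaw":-1,"tx":0,"ty":-0.8,"tz":0,"turn":0},{"jaw":-1,"tx":0,"ty":-0.8,"tz":-0.5,"turn":0},{"jaw":-1,"tx":-0.8,"ty":-0.2,"tz":-1,"turn":0},{"jaw":-1,"tx":-1,"ty":0,"tz":-1,"turn":0},{"jaw":-1,"tx":-0.6,"ty":0,"tz":-0.5,"turn":0},{"jaw":-1,"tx":0,"ty":0,"tz":0,"turn":0},{"jaw":-1,"tx":0,"ty":0,"tz":0,"turn":0}]'; python3 w.py; python3 - <<'E'
import sys;sys.argv=["m","(-3,21.5,0)"]
from m import *
i=lambda P:((ray(w,P,52,T)[:,:2]-O)@R).round(1).tolist()
for k in range(1,n):
    if st[k,4]>150:
        x,y,a,b=st[k,:4];print("rack corners",i([(x,y),(x+a,y),(x+a,y+b),(x,y+b)]))
t=get_image("side")
# side: model tin near-end corners vs image
q=[[*(O+R@np.array(p)),z] for p in((-38,7.5),(-38,35.5)) for z in(2,52)];print(proj(t,q).round(1).tolist())
sm=t["image"].astype(int);sm=((sm.min(2)>130)&(sm.max(2)-sm.min(2)<25)).astype(np.uint8)
k,l,s2,_=cv2.connectedComponentsWithStats(sm[180:280,240:360]);print([(v[:5]+[240,180,0,0,0]).tolist() for v in s2[1:] if v[4]>30])
E
```

```text
time_s: 28.75
tool_pos: [493.4, -73.8, 101.8]
tcp_rot: [-3.141, -0.001, 1.459]
wrist_force: [0.2, 1.1, 0.1]
finger_gap: -0.1
gripper_force: 0.0
t 28.75 rack [-133.4  -72.3] z 101.8 yaw-1.458 0.0 F [0.17 1.06 0.06] gap -0.1
model box [447.  71.] [597. 126.]
white [481, 72, 115, 14, 1516]
white [478, 87, 113, 33, 3514]
white [473, 145, 111, 13, 1374]
white [471, 159, 108, 30, 3058]
white [475, 212, 87, 38, 3013]
white [0, 346, 41, 83, 2214]
rack corners [[-37.4, 34.9], [31.4, 35.7], [32.8, 27.9], [-36.6, 27.2]]
rack corners [[-38.3, 26.6], [29.9, 27.3], [33.3, 8.5], [-36.4, 7.9]]
rack corners [[-37.9, -6.7], [31.6, -6.3], [33.0, -14.1], [-37.1, -14.5]]
rack corners [[-38.2, -15.1], [29.9, -14.8], [33.3, -33.4], [-36.3, -33.7]]
rack corners [[-32.1, -48.4], [24.7, -48.3], [29.2, -73.9], [-29.3, -73.8]]
rack corners [[-363.5, -146.2], [-332.8, -145.8], [-348.2, -218.4], [-381.4, -219.3]]
[[305.1, 241.5], [304.1, 226.0], [298.5, 249.2], [297.4, 233.8]]
[[240, 180, 27, 34, 290], [297, 198, 20, 11, 63], [284, 206, 28, 31, 200], [274, 217, 28, 31, 230], [251, 241, 30, 33, 261], [292, 271, 17, 9, 99]]
```

The tin lies at x −37 to 32, the same as the home tin next to it, and is centred at y ≈ 21.8 and square. The robot is clear, so I'll hand in.

```bash
python3 -c "
from plant import ticket;print(ticket.job_done())"
```

```text
the job is handed in; nothing more can be done
None
```

I touched dividers 1, 2 and 3 in order and pushed the pale tin home in the third gap: against the back rail, square, and in line with the home tin next to it; the job is handed in, but no verdict came back.

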